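# Hang the S-hook on the patch-lead stand

## Robot

A 7-joint arm with a two-finger parallel gripper is mounted at the origin on the work surface. World frame = base frame: x ahead of the robot, y to its left, z up, the work surface at z = 0. Lengths are in m, angles in rad, forces in N, time in s.
With the tool pointing down it reaches from about 0.425 to 0.925 m from the base axis. Payload 6.8 kg.
Tool frame: the origin (TCP) lies on the front face of the gripper's body, between the roots of the fingers; the fingertips stand 73 mm ahead of it and the grasp point (between the pads) lies 54 mm ahead of it (env.nose_length is the distance from the TCP to the fingertips, in m); z points along the fingers, y is the line along which they close (so a half turn about z gives the same grasp; the last joint's range is limited). The gripper opens to 85 mm and grips with 20 to 120 N. Pads are 22 mm wide; open, the fingers measure 114 mm over their backs; the gripper's body (76 mm by 85 mm) begins 54 mm behind the grasp point. The pads swing forward as they close: fully open they stand 13 mm farther back than shut.
Start: joints at [-1.442, 0.477, 0.022, 1.555, -0.011, 1.109, -0.083], TCP at [0.158, 0.656, 0.304] pointing down, gripper open.
Joint ranges: [-2.96, 2.96], [-0.34, 2.1], [-1.41, 1.46], [0.24, 2.44], [-1.37, 4.51], [0.17, 1.92], [-2.96, 2.96]. Speed limits (rad/s): [2.39, 2.39, 3.14, 3.14, 3.14, 3.14, 3.14].

## Interface

Orientations are given as a unit quaternion [w, x, y, z].
In Python, from cell import env, kin, camera, calibration, job gives the robot as it stands. The module is installed in compiled form; this text tells all that it offers. Calls block until the motion is done:
- env.reach(position, orientation): joint-space move of the TCP to a pose.
- env.movel(position, velocity=0.15, rot=None, stop_force=None): straight line of the TCP; rot=None keeps the orientation; velocity is the mean speed in m/s. With stop_force (N) it stops when the force on the tool has changed by that much, and returns True; else False.
- env.goto_joints(angles): joint-space move.
- env.grip(opening, f_grip=None): finger opening in m; f_grip is the grip in N (None keeps the last); returns when the fingers have stopped.
- env.dwell(seconds).
- kin.inverse_kinematics(position, orientation): joint angles nearest the present ones, or None.
- env.get_state(): the state.
- camera(name): name is "side" or "top"; returns (picture, depth): 384x512x3 uint8, blue, green, red; 384x512 float32, m along the optical axis (not along the pixel's ray), 0 where there is no reading.
- calibration(name): a dict with "fx", "fy", "cx", "cy" (pixels), "rvec" (rotation vector, rad) and "tvec" (3), from world to camera coordinates, as OpenCV has them. Camera axes: x right, y down, z forward; pixel columns grow to the right and rows downward; lengths in m; the calibration is good to about 2 mm. A picture is of the moment at which its call begins. calibration takes no time and is no camera call.
A pose or a line that the arm cannot do raises env.PlanningError and nothing moves.
- job.job_done(): hands the job in; it is judged then, once.
The state is a dict: "time": time; "qpos": joint angles; "joint_velocities": joint speeds; "joint_torque": joint torques, N m; "tcp_pos": TCP position; "orientation": TCP orientation; "force": force on the tool from outside, world axes, zero at the start; "torque": the same for the moment, N m; "opening": finger opening in m; "gripper_force": force on a finger pad.
Only numpy, scipy, OpenCV 4.12 (cv2) and the standard library are available. Lean on these libraries where they do the work, as an engineer would, in place of code of your own. Each camera call takes 0.05 s, during which the arm holds its last target. There are 200 camera calls.

## Task

Take the larger of the two S-hooks off the low rail and hang it on the lead stand whose flat arm has the round hole: bring the hook's upper tip down through the hole from above, keep hold of it until the tip is through, then let go so that the hook hangs upright and still from the arm. Leave the small S-hook hanging on the rail, and do not drop the large one.

Things in the scene. Friction and masses are not known exactly. Their poses are not given: they have to be found in the camera images.
- s_hook: Larger S-hook, 6 mm steel rod, 44 mm between leg centres, 124 mm tall, 70 g. Origin: centre of the black grip sleeve (14 mm diameter, 30 long) on its top crossbar, 7 mm above the rail's top. z up, x along the crossbar in the plane of the S, -x roughly to the robot. In mm: tip leg at x 22; shank at x -22 straight down to z -58, then slants to x 22, z -84; lower tip at x -22, z -91; lowest z -117.
- hook_tip (a point): Round end of the large hook's upper tip, at (22, 0, -36) mm in the hook's frame, axes as the hook's. The hook straddles the rail or arm between this tip leg and its shank. To take it off: raise it 45 mm so that only the tip clears, then draw it 80 mm to its own -x, clear of the lower bend, before raising it further. To put it on the arm, do the reverse.
- hole (a point): Centre of the 27 mm round hole, level with the top (140 mm above table) of a fixed stand's flat aluminium arm, 4 mm thick, 70 wide. z up; x along the arm to its post, 88 mm off. The arm's free end, facing the robot, is 27 mm to -x. The hook hangs with x along this x, origin 22 mm to -x and 7 mm up. The other stand has 4 prongs, no hole. Stands and rail: same height, any order, about 0.23 m apart.
- small_hook: Small plain S-hook, to stay on the rail about 100 mm from the large one: 5 mm steel rod, 28 mm between leg centres, 77 mm tall, no sleeve. Origin: middle of its top crossbar; z up, x along the crossbar in the plane of the S. The fixed rail is a flat wooden bar along the hooks' y, 220 mm long, 16 wide, 6 thick, top 140 mm above the table. No thing near the work stands higher than the hooks.
Mind the look-alikes: they are no part of the job. Leave any pink or purple look-alike of the part that bears hole alone. Of the things shaped like the small_hook, the steel one is meant.

How it is judged:
On the way:
1. the large S-hook's upper tip is through the hole while the fingers still hold the hook (horizontal distance between hook_tip and hole below 0.014 m and z of hook_tip in the frame of hole below -0.006 m and contact force between the fingers and s_hook above 1 N), for 0.1 s.
At the end, for the whole second after the job is handed in: The large S-hook hangs from the holed arm: upper tip within 14 mm of the hole's centre seen from above and 6 mm or more below the arm's top, sleeve centre under 14 mm above it, upright within 17 degrees, slower than 80 mm/s; the small S-hook still on the rail within 30 mm of its start (horizontal distance between hook_tip and hole below 0.014 m and z of hook_tip in the frame of hole below -0.006 m and angle between s_hook's own z axis and vertical below 0.3 rad and z of s_hook in the frame of hole below 0.014 m and linear speed of s_hook below 0.08 m/s and distance of small_hook from where it was at the start of the episode below 0.03 m and height (world z) of small_hook above 0.13 m); the robot touches nothing.
It fails at once if the small S-hook is moved more than 40 mm (distance of small_hook from where it was at the start of the episode above 0.04 m).
It fails at once if the large S-hook is dropped (its sleeve comes lower than 100 mm above the table) (height (world z) of s_hook below 0.1 m).
It also fails if it takes over 45 s, if anything falls off the work surface, if the arm or the gripper's body presses on something with over 40 N, if the wrist force passes 120 N, or if a joint passes its speed limit or range.

## Working session

There is one attempt and no reset: what is moved stays moved. The work goes in short steps, each a Python script; the robot and the scene stay as the last script left them, time stands still between calls to the robot, and variables do not carry over. Pictures are saved under pics/ and viewed, at most 10 in all, crops included, and the job is handed in when it is done.

```bash
mkdir -p pics
cat > h.py <<'E'
import numpy as np, cv2
from cell import env, kin, camera, calibration, job
def cal(n):
    c=calibration(n); R=cv2.Rodrigues(np.array(c["rvec"],float))[0]; return c,R,np.array(c["tvec"],float).ravel()
def cloud(n,d):
    c,R,t=cal(n); v,u=np.mgrid[:d.shape[0],:d.shape[1]]
    P=np.stack([(u-c["cx"])/c["fx"]*d,(v-c["cy"])/c["fy"]*d,d],-1)
    return (P-t)@R
def ray(n,u,v,z):
    c,R,t=cal(n); o=-R.T@t; r=R.T@np.array([(u-c["cx"])/c["fx"],(v-c["cy"])/c["fy"],1]); return o+r*(z-o[2])/r[2]
def proj(n,p):
    c,R,t=cal(n); q=R@np.array(p)+t; return c["fx"]*q[0]/q[2]+c["cx"],c["fy"]*q[1]/q[2]+c["cy"]
E
python3 - <<'E'
from h import *
for n in("side","top"):
    im,d=camera(n); cv2.imwrite(f"pics/{n}0.png",im); np.save(f"{n}0.npy",d)
    c,R,t=cal(n); print(n,-R.T@t,R[2],c["fx"])
print(env.get_state())
E
```

```text
side [ 0.50210096 -0.6458755   0.87154852] [ 0.05847422  0.67979869 -0.73106396] 450.47721730746974
top [0.4606988  0.05180908 1.51808321] [ 0.06832148  0.00303617 -0.99765874] 481.8893032438579
{'time': 0.1, 'qpos': array([-1.44208643,  0.47773637,  0.02228572,  1.55634216, -0.01153652,
        1.10930713, -0.08306765]), 'joint_velocities': array([-0.00029626, -0.00200987, -0.00035875, -0.00073764,  0.00058971,
        0.0021416 ,  0.00014483]), 'joint_torque': array([ 4.48106584e-03, -5.97753847e+01,  1.61356084e+00, -2.81951934e+01,
        1.27954641e-02,  5.01832488e-03,  8.04009233e-06]), 'tcp_pos': array([0.15822101, 0.65576784, 0.30301343]), 'orientation': array([-6.70761155e-05,  1.18085344e-01,  9.93003100e-01, -8.30855218e-04]), 'force': array([0.43823899, 0.36322628, 0.5825852 ]), 'torque': array([-0.06022848, -0.0102984 ,  0.04653367]), 'gripper_force': 0.0, 'opening': 0.08556868487679173}
```

View pics/top0.png

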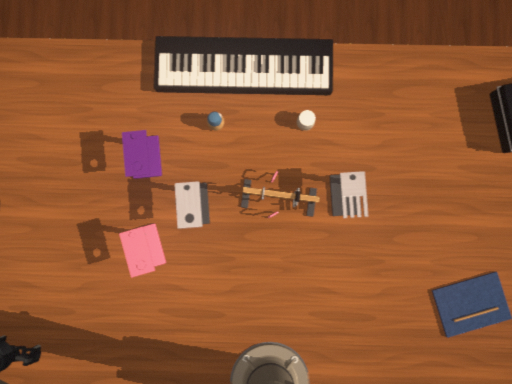

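View pics/side0.png

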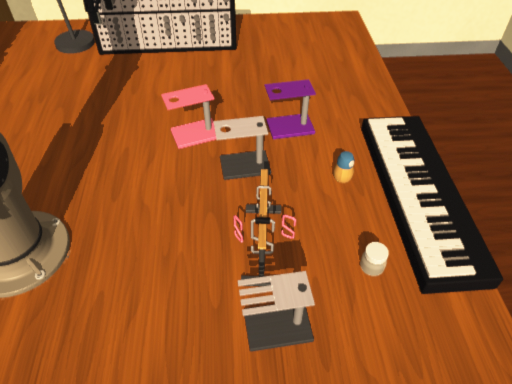

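The top view shows the holed grey arm at about (189,204), with its hole at (189,218). The rail runs from (243,190) to (320,199), with the small steel hook at about (262,194) and the large hook with its black sleeve at about (296,196). The pronged stand is at (353,195), and the pink and purple stands are decoys. Next I'll enlarge these areas.

Run:
```python
from h import *
im=cv2.imread("pics/top0.png"); s=cv2.imread("pics/side0.png")
a=cv2.resize(im[165:235,165:325],None,fx=5,fy=5,interpolation=cv2.INTER_NEAREST)
b=cv2.resize(s[105:285,210:320],None,fx=3,fy=3,interpolation=cv2.INTER_NEAREST)
cv2.imwrite("pics/a.png",a); cv2.imwrite("pics/b.png",b)
d=np.load("top0.npy"); P=cloud("top",d); hsv=cv2.cvtColor(im,cv2.COLOR_BGR2HSV)
m=(P[...,2]>.125)&(P[...,2]<.165)
for nm,(u0,u1,v0,v1) in dict(holed=(170,212,175,235),rail=(236,326,180,215)).items():
    k=np.zeros(m.shape,np.uint8); k[v0:v1,u0:u1]=m[v0:v1,u0:u1]
    c=max(cv2.findContours(k,0,1)[0],key=cv2.contourArea)
    pts=np.array([ray("top",*p[0],.14)[:2] for p in c],np.float32)
    r=cv2.minAreaRect(pts); print(nm,r,np.median(P[k>0],0)); print(cv2.boxPoints(r))
# hole: dark region inside the arm
g=cv2.cvtColor(im,cv2.COLOR_BGR2GRAY)
k=((g<110)).astype(np.uint8); k[:, :178]=0;k[:,200:]=0;k[:178]=0;k[228:]=0
n,l,st,ce=cv2.connectedComponentsWithStats(k)
for i in range(1,n):
    if st[i,4]>8: print(st[i],ce[i],ray("top",*ce[i],.14))
# dark sleeve
k=((g<60)&(hsv[...,1]<120)).astype(np.uint8); k[:,:285]=0;k[:,306:]=0;k[:180]=0;k[215:]=0
n,l,st,ce=cv2.connectedComponentsWithStats(k)
for i in range(1,n):
    if st[i,4]>5: print("sl",st[i],ce[i],ray("top",*ce[i],.147),P[l==i][:,2].max(),np.median(P[l==i],0))
```

```text
holed ((0.5350023508071899, 0.24550260603427887), (0.12992936372756958, 0.07022126764059067), 5.571439743041992) [0.538718   0.24621554 0.13943578]
[[0.46693578 0.27414015]
 [0.47375336 0.20425062]
 [0.60306895 0.21686506]
 [0.59625137 0.2867546 ]]
rail ((0.5640721321105957, -0.018526308238506317), (0.21852609515190125, 0.049101654440164566), 89.47442626953125) [ 0.56968208 -0.02979494  0.14048081]
[[ 0.5385201  -0.12755956]
 [ 0.58761966 -0.12800996]
 [ 0.58962417  0.09050694]
 [ 0.5405246   0.09095734]]
[178 178  22   4  62] [187.03225806 179.35483871] [0.60687882 0.24935625 0.14      ]
[185 186   4   4  14] [186.5        187.28571429] [0.58396575 0.25021749 0.14      ]
[186 214   8   8  50] [189.14 217.7 ] [0.49683573 0.24011643 0.14      ]
sl [295 192   5   9  30] [297.03333333 196.03333333] [ 0.56444932 -0.06683724  0.147     ] 0.15941634756547807 [ 0.56406609 -0.06616055  0.1527612 ]
```

View pics/a.png

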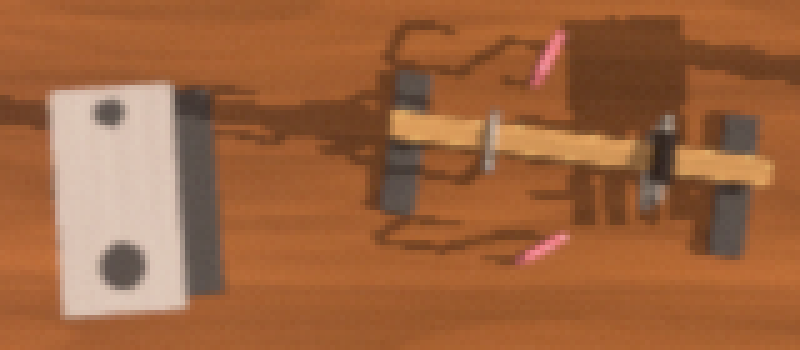

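View pics/b.png

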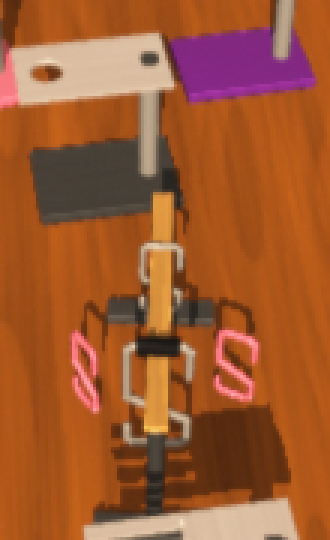

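The crops agree with the layout I described. The hole-to-post distance comes to 87.8 mm against the stated 88, and the arm measures 130x70 at z 0.139. Now I'll get the hook's yaw, check the approach joints and move to above the hook.

```bash
cat >> h.py <<'E'
def q(psi): return np.array([0,-np.sin(psi/2),np.cos(psi/2),0])
E
python3 - <<'E'
from h import *
im=cv2.imread("pics/top0.png"); hsv=cv2.cvtColor(im,cv2.COLOR_BGR2HSV); g=cv2.cvtColor(im,cv2.COLOR_BGR2GRAY)
d=np.load("top0.npy"); P=cloud("top",d)
k=((P[...,2]>.13)&(P[...,2]<.148)&(hsv[...,1]>80)&(hsv[...,2]>180)).astype(np.uint8); k[:,:236]=0;k[:,326:]=0;k[:180]=0;k[215:]=0
v,u=np.nonzero(k); w=np.array([ray("top",a,b,.14)[:2] for a,b in zip(u,v)],np.float32)
r=cv2.fitLine(w,2,0,.01,.01).ravel(); print("rail",r,np.degrees(np.arctan2(r[1],r[0])),w[:,1].min(),w[:,1].max())
for nm,lo,hi in(("big",285,308),("small",256,270)):
    k=((P[...,2]>.13)&((hsv[...,1]<110)|(P[...,2]>.1465))).astype(np.uint8); k[:,:lo]=0;k[:,hi:]=0;k[:180]=0;k[215:]=0
    v,u=np.nonzero(k); w=np.array([ray("top",a,b,.147)[:2] for a,b in zip(u,v)],np.float32)
    l=cv2.fitLine(w,2,0,.01,.01).ravel(); print(nm,len(w),l,w.min(0),w.max(0),(w.min(0)+w.max(0))/2)
    if nm=="big":
        for b in np.unique(v): print(b,"".join("%4d"%(1000*P[b,a,2]) if k[b,a] else "   ." for a in range(288,306)),g[b,292:303])
# sleeve in side view -> ray on z=.147
s=cv2.imread("pics/side0.png"); gs=s.max(2); k=(gs<50).astype(np.uint8); k[:215]=0;k[226:]=0;k[:,:248]=0;k[:,275:]=0
n,l,st,ce=cv2.connectedComponentsWithStats(k)
for i in range(1,n):
    if st[i,4]>5: print("side",st[i],ce[i],ray("side",*ce[i],.147))
E
```

```text
rail [ 0.11080634  0.993842    0.57042104 -0.01628164] 83.6382 -0.12768218 0.087942526
big 68 [ 0.9945617  -0.10414934  0.56467706 -0.06673983] [ 0.54157656 -0.09254455] [ 0.60483104 -0.05830601] [ 0.5732038  -0.07542528]
182    .   .   .   .   .   .   .   .   .   .   .   .1518   .   .   .   .   . [66 70 68 67 68 70 66 65 67 72 90]
188    .   .   .   .   .   .   .   .   . 144 142   .   .   .   .   .   .   . [ 74  74  75  72  78  89 133 123  80  80  99]
189    .   .   .   .   .   .   .   .   . 155 152   .   .   .   .   .   .   . [ 73  75  74  77  81  94 131 119  79  77  98]
190    .   .   .   .   .   .   .   .   . 149 142   .   .   .   .   .   .   . [ 78  73  75  89  98 109 148 132  84  76  98]
191    .   .   .   .   .   .   .   . 155 152 152 158   .   .   .   .   .   . [89 75 73 69 64 65 90 85 72 73 98]
192    .   .   .   .   .   .   . 151 149 155 149 150   .   .   .   .   .   . [95 78 78 64 44 43 51 57 61 72 95]
193    .   .   .   .   .   .   . 151 152 157 153 152   .   .   .   .   .   . [122  98  93  72  47  42  49  56  71  82  98]
194    .   .   .   .   .   .   . 150 156 159 152 1
[... 824 characters left out ...]
  .   .   .   .   . 146 155 150 152   .   .   .   .   .   .   . [ 79 103  99  80  78  72  62  61  70  72  74]
202    .   .   .   .   .   .   . 152 145 148   .   .   .   .   .   .   .   . [ 93 103 108 106 126 128  98  74  70  72  72]
203    .   .   .   .   .   .   . 140 149   .   .   .   .   .   .   .   .   . [ 99 112 117 112 132 134 105  74  70  73  74]
204    .   .   .   .   .   .   . 137 145   .   .   .   .   .   .   .   .   . [ 99 110 105  97 131 136 100  77  73  74  74]
small 25 [ 0.95823205 -0.28599185  0.57385683  0.03111421] [0.55110234 0.01341184] [0.5914018 0.047613 ] [0.5712521  0.03051242]
side [256 218  14   5  66] [262.10606061 219.96969697] [ 0.56198826 -0.06600027  0.147     ]
```

The large hook's yaw is -0.104 rad and the rail's normal is -0.111 rad, so they agree. The sleeve centre is at (0.5645,-0.0667), and the side view agrees to within 2.5 mm. Both points are within reach. The fingers close above the rail, so the tips stop about 3 mm over its top.

Run:
```python
from h import *
p=np.array([.5645,-.0667]); Q=q(-.107)
env.grip(.036,60)
env.reach([*p,.30],Q)
s=env.get_state(); print(s["time"],s["qpos"],s["opening"],s["tcp_pos"])
t=env.movel([*p,.2160],.08,stop_force=8)
s=env.get_state(); print(t,s["tcp_pos"],s["force"],s["time"])
for n in("side","top"): im,d=camera(n); cv2.imwrite(f"pics/{n}1.png",im)
a=cv2.imread("pics/side1.png")[130:290,190:340]
cv2.imwrite("pics/c.png",cv2.resize(a,None,fx=3.6,fy=3.6,interpolation=cv2.INTER_CUBIC))
```

```text
3.55 [-0.58748586  0.37774171  0.76663441  1.85695777 -0.30382622  1.02734728
  1.76873346] 0.03612085995851579 [ 0.56473414 -0.06576156  0.29990167]
False [ 0.56485864 -0.0667889   0.21653628] [-0.08984953  0.38371062 -0.42940652] 4.75
```

View pics/c.png

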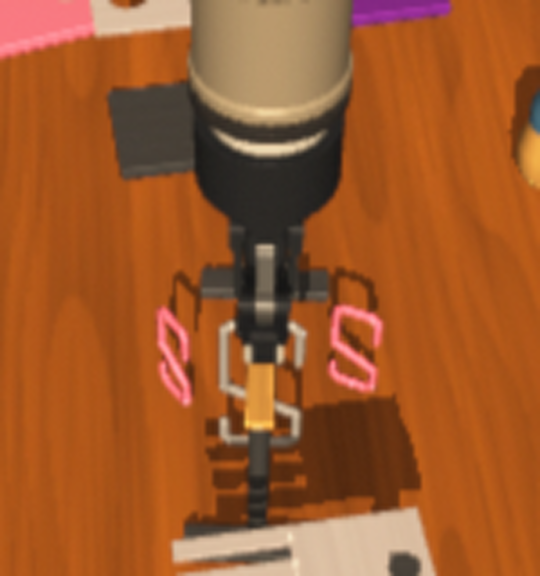

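The fingers straddle the sleeve, centred between the hook's legs (x 225 and 300 in the crop, finger at 262). Now I'll grip and lift.

Run:
```python
from h import *
psi=-.107
env.movel([.5645,-.0667,.2155],.05)
env.grip(0.0,90)
s=env.get_state(); print(s["opening"],s["gripper_force"],s["tcp_pos"],s["force"],s["time"])
if .010<s["opening"]<.018:
    p=s["tcp_pos"].copy(); p[2]+=.006; env.movel(p,.03)
    s=env.get_state(); print(s["opening"],s["gripper_force"],s["force"])
    p[2]+=.038; t=env.movel(p,.06,stop_force=10)
    s=env.get_state(); print(t,s["opening"],s["gripper_force"],s["force"],s["tcp_pos"],s["time"])
    im,d=camera("side"); cv2.imwrite("pics/d.png",cv2.resize(im[130:290,190:340],None,fx=3.6,fy=3.6,interpolation=cv2.INTER_CUBIC))
```

```text
0.009900543702502297 88.18508863449097 [ 0.56463789 -0.06673396  0.2158362 ] [-1.78306616  0.30364417  5.04347003] 5.4583
```

The opening of 9.9 mm is under the 14 mm sleeve diameter, and there is an upward push of 5 N, so the tips are pinching the sleeve above its centre. I'll reopen and feel for the rail's top with the fingertips.

Run:
```python
from h import *
print(env.nose_length)
env.grip(.026,90); s=env.get_state(); print(s["opening"],s["tcp_pos"],s["force"])
t=env.movel([.5645,-.0667,.203],.015,stop_force=4)
s=env.get_state(); print(t,s["tcp_pos"],s["force"],s["time"])
im,d=camera("side"); cv2.imwrite("pics/d.png",cv2.resize(im[130:290,190:340],None,fx=3.6,fy=3.6,interpolation=cv2.INTER_CUBIC))
```

```text
0.0726
0.02630646125223467 [ 0.56440367 -0.06665445  0.21530523] [-0.07273     0.09516613 -0.28592521]
True [ 0.56461553 -0.06671785  0.21258362] [-0.06601706  0.22759077  5.28424421] 6.1583
```

View pics/d.png

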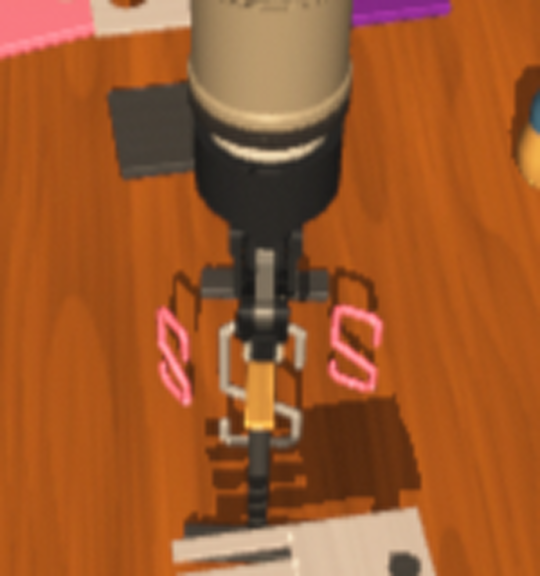

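The fingertips touch the rail at TCP z 0.2126, so the height model is right, and at grip they were close to the sleeve's centre. A true edge pinch at 88 N would have pushed up far more than 5 N, so the low opening is probably pad compliance. I'll grip a little lower, lift 6 mm and check.

Run:
```python
from h import *
env.movel([.5645,-.0667,.2147],.05)
env.grip(0.0,70)
s=env.get_state(); print(s["opening"],s["gripper_force"],s["tcp_pos"],s["force"],s["time"])
p=s["tcp_pos"].copy(); p[2]+=.008; env.movel(p,.03)
s=env.get_state(); print(s["opening"],s["gripper_force"],s["force"],s["tcp_pos"])
for n in("side","top"): im,d=camera(n); cv2.imwrite(f"pics/{n}2.png",im)
im=cv2.imread("pics/side2.png")
cv2.imwrite("pics/e.png",cv2.resize(im[130:290,190:340],None,fx=3.6,fy=3.6,interpolation=cv2.INTER_CUBIC))
```

```text
0.011210846214244551 68.37865233421326 [ 0.5644745  -0.06666839  0.21476541] [-0.02274617  0.00901402  1.82150907] 6.725
0.011112516685985667 68.35235595703125 [-0.21413815  0.21562292 -0.57125666] [ 0.56452563 -0.06664451  0.22291571]
```

View pics/e.png

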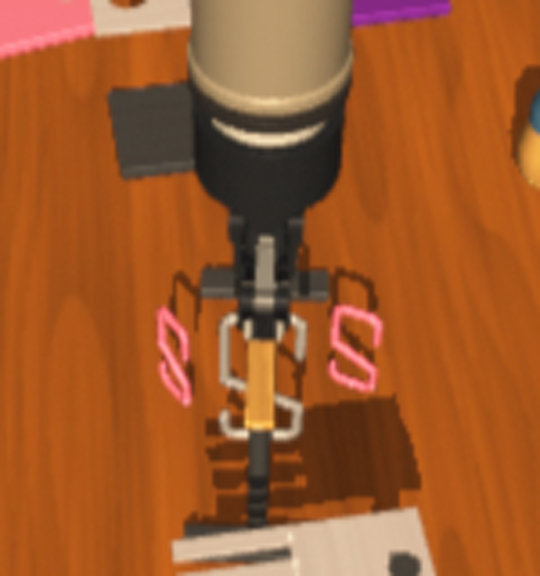

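The hook rose with the gripper, and the opening varies with grip force (9.9 mm at 90 N, 11.2 mm at 70 N), which confirms compliance. I'll unhook it fully, travel, and stop before the arm to look.

```bash
cat >> h.py <<'E'
GZ=.0678              # TCP height above sleeve centre as gripped
H=np.array([.4970,.2405]); A=np.radians(6.0); ax=np.array([np.cos(A),np.sin(A)])
E
python3 - <<'E'
from h import *
psi=-.107; hx=np.array([np.cos(psi),np.sin(psi)])
p=env.get_state()["tcp_pos"].copy()
def mv(p,v,**k):
    t=env.movel(p,v,**k); s=env.get_state(); print(t,np.round(s["tcp_pos"],4),np.round(s["force"],2),round(s["gripper_force"],1),s["time"])
    assert not t
p[2]=.147+.045+GZ; mv(p,.06,stop_force=6)
p[:2]-=.08*hx; mv(p,.08,stop_force=6)
p[2]=.285+GZ; mv(p,.12)
o=H-.022*ax-.08*ax
mv([*o,.285+GZ],.15,rot=q(A))
mv([*o,.147+.045+GZ],.1,stop_force=6)
for n in("side","top"):
    im,d=camera(n); cv2.imwrite(f"pics/{n}3.png",im); np.save(f"{n}3.npy",d)
a=cv2.imread("pics/side3.png")[60:220,110:310]
cv2.imwrite("pics/f.png",cv2.resize(a,None,fx=3.6,fy=3.6,interpolation=cv2.INTER_CUBIC))
E
```

```text
False [ 0.5643 -0.0665  0.2597] [-0.87  0.66 -0.07] 68.4 8.0083
False [ 0.4854 -0.058   0.2599] [ 0.19 -0.06 -0.77] 68.4 9.1583
False [ 0.4845 -0.058   0.3522] [-0.05 -0.2  -0.48] 68.4 10.0833
False [0.3958 0.2292 0.3528] [0.08 0.23 0.3 ] 68.4 12.2417
False [0.3959 0.23   0.2603] [-0.18  0.17  0.24] 68.4 13.325
```

View pics/f.png

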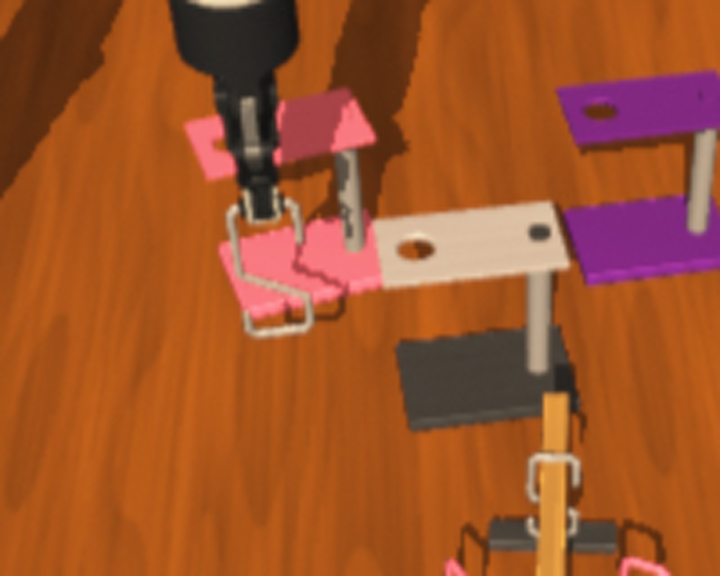

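The hook is held upright with its tip at about (193,127) in the full side view and the hole at about (225,129). The small hook is still on the rail. I'll compare those pixels with the predicted positions.

Run:
```python
from h import *
s=env.get_state(); c=s["tcp_pos"]; z=c[2]-GZ
im=cv2.imread("pics/side3.png"); hsv=cv2.cvtColor(im,cv2.COLOR_BGR2HSV)
f=lambda x,y:(110+x/3.6,60+y/3.6)
P=lambda x,zz:[*(c[:2]+x*ax),z+zz]
print("pred tip",proj("side",P(.022,-.036)),"seen",f(300,240), ray("side",*f(300,240),z-.036)-P(.022,-.036))
print("low right", proj("side",P(.022,-.117)), f(310,328)); print("low left",proj("side",P(-.022,-.117)),f(248,334))
print("top left",proj("side",P(-.022,0)),f(234,205)); print("top right",proj("side",P(.022,0)),f(298,203))
# hole in side view: wood-coloured blob inside arm
k=((hsv[...,1]>90)).astype(np.uint8); k[:,:218]=0;k[:,234:]=0;k[:123]=0;k[135:]=0
n,l,st,ce=cv2.connectedComponentsWithStats(k)
for i in range(1,n): print(st[i],ce[i],ray("side",*ce[i],.138))
print("hole pred",proj("side",[*H,.14]))
g=cv2.cvtColor(cv2.imread("pics/top3.png"),cv2.COLOR_BGR2GRAY)
k=(g<110).astype(np.uint8); k[:,:178]=0;k[:,200:]=0;k[:205]=0;k[228:]=0
n,l,st,ce=cv2.connectedComponentsWithStats(k)
for i in range(1,n): print("top",st[i],ce[i],ray("top",*ce[i],.14))
```

```text
pred tip (np.float64(193.72299805409745), np.float64(126.96569473273966)) seen (193.33333333333331, 126.66666666666667) [-0.00098104  0.00122968  0.        ]
low right (np.float64(196.75271661173338), np.float64(151.18840691399564)) (196.11111111111111, 151.11111111111111)
low left (np.float64(179.7778484604073), np.float64(153.21450542746103)) (178.88888888888889, 152.77777777777777)
top left (np.float64(173.93129677440658), np.float64(117.3520422234627)) (175.0, 116.94444444444444)
top right (np.float64(192.27064105117557), np.float64(115.35404665488694)) (192.77777777777777, 116.38888888888889)
[220 126  11   7  57] [224.84210526 128.9122807 ] [0.4940958  0.24185789 0.138     ]
hole pred (np.float64(225.97273447476505), np.float64(128.58937064914463))
top [186 214   8   8  50] [189.14 217.7 ] [0.49683573 0.24011643 0.14      ]
```

The predictions match to under 1 px, and the two views place the hole within 3 mm of each other. Now I'll insert over the arm, lower with a force guard and check.

Run:
```python
from h import *
def mv(p,v,**k):
    t=env.movel(p,v,**k); s=env.get_state(); print(t,np.round(s["tcp_pos"],4),np.round(s["force"],2),round(s["gripper_force"],1),s["time"]); return t
o=np.array([.4962,.2407])-.022*ax
assert not mv([*o,.147+.045+GZ],.06,stop_force=5)
assert not mv([*o,.147+.012+GZ],.04,stop_force=5)
mv([*o,.147-.001+GZ],.02,stop_force=3)
env.dwell(.3)
for n in("side","top"):
    im,d=camera(n); cv2.imwrite(f"pics/{n}4.png",im)
a=cv2.imread("pics/side4.png")[80:180,170:295]
cv2.imwrite("pics/g.png",cv2.resize(a,None,fx=5,fy=5,interpolation=cv2.INTER_CUBIC))
```

```text
False [0.474  0.2384 0.2598] [ 0.35  0.33 -0.69] 68.4 14.8917
False [0.4745 0.2384 0.227 ] [ 0.01 -0.08 -0.88] 68.4 15.8667
True [0.4742 0.2384 0.2146] [-1.49 -0.32  5.59] 69.0 16.4583
```

View pics/g.png

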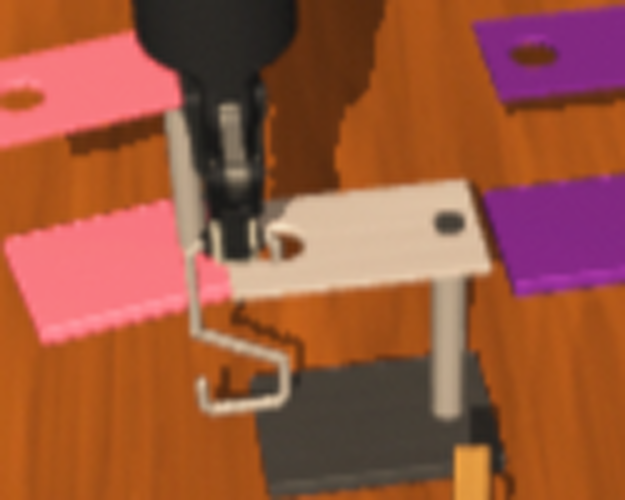

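The tip leg goes down into the hole (crop (283,240)), and the sleeve seated on the arm at TCP z 0.2146 with the hook upright. Now I'll ease off, release, retreat and check.

Run:
```python
from h import *
p=env.get_state()["tcp_pos"].copy(); p[2]=.2149
env.movel(p,.01); s=env.get_state(); print(s["force"],s["tcp_pos"])
env.grip(s["opening"],20); env.dwell(.2)
env.grip(.034,20); env.dwell(.3)
p[2]=.33; env.movel(p,.08); p[0]-=.03;p[2]=.40; 
try: env.movel(p,.15)
except env.PlanningError: print("noplan")
env.dwell(1.0)
im,d=camera("top"); im,d=camera("side"); cv2.imwrite("pics/side5.png",im)
s=env.get_state(); print(s["tcp_pos"],s["time"],s["gripper_force"])
a=im[60:220,150:310]; cv2.imwrite("pics/i.png",cv2.resize(a,None,fx=3.6,fy=3.6,interpolation=cv2.INTER_CUBIC))
```

```text
[ 0.87956123 -0.20389904  0.21018661] [0.47416524 0.23835538 0.21474202]
[0.44414676 0.2383693  0.40000698] 21.55 0.0
```

View pics/i.png

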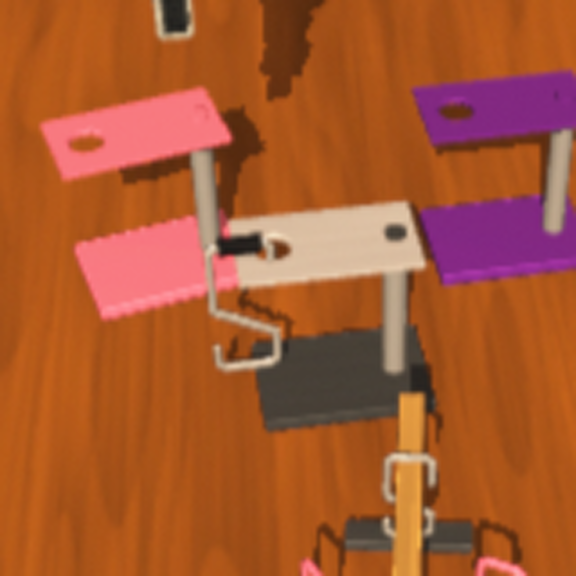

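The large hook hangs upright from the holed arm, with its sleeve at (238,245) in the crop and its tip in the hole at (272,245). The small hook is still on the rail and the gripper is clear.

```bash
python3 -c "
from h import *
print(job.job_done())"
```

```text
the job is handed in; nothing more can be done
None
```

The large S-hook hangs upright from the holed arm with its tip through the hole, the small hook is still on the rail, and I handed the job in at about 22 s of the 45 s allowed; no verdict was returned.

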